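Nip a warped notebook in the book press and lock the spindle again

TASK

The warped notebook lying in the small book press is to be pressed flat overnight. Loosen the big hexagon lock nut on top of the press by about a sixth of a turn, screw the square-ended spindle down by feel until the platen is pressed firmly on the notebook without crushing it, then tighten the lock nut firmly again so that the spindle cannot creep back. Leave the notebook where it lies in the press and do not disturb the things around it.

Things in the scene. Friction and masses are not known exactly. Their poses are not given: they have to be found in the camera images.
- press: Book press, fixed: grey base 170 x 230 mm, two bright columns, a bridge across them (34 mm wide, 228 mm long, top at z = 111 mm) with a round boss (diameter 43 mm) in its middle up to z = 127 mm. Two small hexagon nuts, 94 mm either side of the middle, top at z = 121 mm, are not for turning. Origin: underside centre, on the spindle's axis; y runs along the bridge, z up.
- nut_center (a point): Centre of the bright steel lock nut, a hexagon 46 mm across flats (53 over corners), 20 mm tall, on the boss and the spindle's axis; z = 136 mm when tight. Its x axis is square to one pair of flats, the others lie at 60 and 120 degrees; the axes turn with the nut. Below it 14 mm are free down to the bridge for fingertips. Anticlockwise from above loosens it and lifts it 3 mm per rad.
- nut (a joint): Turn of the lock nut, rad, anticlockwise from above positive, about -0.4 at the start. Above 0 it is free and takes about 0.2 Nm either way. Tightening, the torque rises to about 0.4 Nm at -0.15, 0.5 Nm at -0.2 and 0.9 Nm at -0.44: below -0.2 it is tight. Then it locks the spindle, which resists with over 1 Nm. It stays where it is left and does not turn along with the spindle.
- spindle_top (a point): Centre of the top face of the spindle, on the nut's axis: its end is a bright steel square, 22 mm across flats; its height is z = 184 mm less 3 mm per rad of spindle, so that about 32 to 36 mm stand out of the tight nut at the start. Its x and y axes are square to the flats and turn with it. Right-hand fast thread: clockwise from above drives it and the platen down.
- spindle (a joint): Turn of the spindle, rad, clockwise from above positive, 0.5 to 1.6 at the start, 4.9 at most. With the nut free it takes about 0.3 Nm; once the platen meets the notebook (at a turn that differs from time to time: feel for it) the torque rises by 1 to 1.6 Nm per rad, the force on the notebook by 70 to 150 N per rad: 0.45 Nm means about 12 N, 0.65 Nm 30 N, 0.9 Nm 55 N. It stays where left.
- platen: Grey iron platen, 150 x 126 x 10 mm with a cross rib and two sleeves on the columns; springs lift it against the spindle's foot, so it follows the spindle. Origin: centre of its underside, some 1 to 9 mm above the notebook at the start; z up.
- flat_book: The notebook in the press, loose: 210 x 152 mm, 10 to 13 mm thick, buff cover, wire-bound, on a springy cork bed whose height differs; it sticks out front and back under the platen. How far it gives is not known: feel for it. Origin: centre of its underside, z about 20 to 24 mm.
- sticky_pad: Bystander: pad of yellow sticky notes, 76 x 76 x 18 mm, on the cabinet top to the left of the press. Origin: centre of the underside.
- mug: Bystander: white mug, 92 x 127 x 95 mm with its handle, far left on the cabinet top. Origin: centre of the underside.
- stapler: Bystander: red and black stapler, 148 x 37 x 40 mm, left on the cabinet top. Origin: centre of the underside.
- tape_dispenser: Bystander: black tape dispenser, 148 x 53 x 70 mm, on the right of the cabinet top. Origin: centre of the underside.

How it is judged:
On the way, in this order (a step that is already met when the one before it is completed fails the run):
1. the lock nut is loosened until it is free (value of joint nut above 0.05 rad), for 0.1 s.
2. with the nut free, the spindle is screwed down until the platen presses on the notebook with more than 10 N (contact force between platen and flat_book above 10 N and value of joint nut above 0 rad), for 0.2 s.
At the end, for the whole second after the job is handed in: The lock nut is tight again (below -0.2 rad), the platen presses on the notebook with 10 to 90 N, and the notebook lies within 10 mm of where it was (value of joint nut below -0.2 rad and contact force between platen and flat_book between 10 and 90 N and distance of flat_book from where it was at the start of the episode below 0.01 m); the robot touches nothing.
It fails at once if a bystander (sticky pad, mug, stapler or tape dispenser) is shifted by more than 30 mm (distance of any of sticky_pad, mug, stapler, tape_dispenser from where it was at the start of the episode above 0.03 m).
It also fails if it takes over 64 s, if anything falls off the work surface, if the arm or the gripper's body presses on something with over 40 N, if the wrist force passes 120 N, or if a joint passes its speed limit or range.

ROBOT

A 6-joint arm with a two-finger parallel gripper is mounted at the origin on a cart in front of the work surface, level with it; the furniture and walls round the work are solid. World frame = base frame: x ahead of the robot, y to its left, z up, the work surface at z = 0. Lengths are in m, angles in rad, forces in N, time in s.
With the tool pointing down it reaches from about 0.275 to 0.775 m from the base axis. Payload 14.6 kg.
Tool frame: the origin (TCP) lies at the very end of the fingers, on their centre line; the grasp point (between the pads) lies robot.grip_point_offset behind it (robot.grip_point_offset is the distance from the TCP to the grasp point, in m); z points along the fingers, y is the line along which they close (so a half turn about z gives the same grasp; the last joint's range is limited). The gripper opens to 85 mm and grips with 20 to 120 N. Pads are 22 mm wide; open, the fingers measure 114 mm over their backs; the gripper's body (76 mm by 85 mm) begins 54 mm behind the grasp point. The pads swing forward as they close: fully open they stand 13 mm farther back than shut.
Start: joints at [0.979, 0.263, -0.048, 1.259, 0, 1.415], TCP at [0.222, 0.476, 0.231] pointing down, gripper open.
Joint ranges: [-2.65, 2.65], [-0.89, 1.7], [-1.18, 1.37], [-2.13, 2.11], [-1.35, 1.29], [-3.14, 3.14]. Speed limits (rad/s): [1.89, 1.89, 2.57, 2.79, 3.14, 3.14].

INTERFACE

Orientations are given as a unit quaternion [x, y, z, w].
In Python, from plant import robot gives the robot as it stands. Calls block until the motion is done:
- robot.reach(position, orientation): joint-space move of the TCP to a pose.
- robot.move_l(position, frame=None, feed=0.15): straight line of the TCP; frame=None keeps the orientation; feed is the mean speed in m/s.
- robot.move_j(angles): joint-space move.
- robot.command_gripper(opening): finger opening in m; the grip force is fixed at half the most; returns when the fingers have stopped.
- robot.dwell(seconds).
- robot.inverse_kinematics(position, orientation): joint angles nearest the present ones, or None.
- robot.get_state(): the state.
- robot.get_image(name): name is "scene" or "side" or "wrist"; returns a dict with "frame" (480x640x3 uint8, red, green, blue), "range_z" (480x640 float32, m along the optical axis (not along the pixel's ray), 0 where there is no reading), "camera_matrix" (3x3 intrinsics, pixels), "rvec" (rotation vector, rad) and "tvec" (3), from world to camera coordinates, as OpenCV has them; the wrist camera has in their place "hand_eye" (4x4, takes a point from camera to tool coordinates, whose origin is the TCP and whose axes are the flange's). Camera axes: x right, y down, z forward; pixel columns grow to the right and rows downward; lengths in m; the calibration is good to about 2 mm. A picture is of the moment at which its call begins: read the wrist's pose just before it.
A pose or a line that the arm cannot do raises robot.MotionError and nothing moves.
- robot.job_done(): hands the job in; it is judged then, once.
Trained networks look in a picture, given as the dict that the camera call returned (one of the last four; its "shot" number tells which), for a name from the list of things; names that differ only in an ending like _2 or _b are one class to them, and where a whole thing is asked for, a point or a joint stands for the part that bears it (a point fixed in the world has none). Each returns a list of dicts, best first, with "score" (0 to 1); they miss things now and then, are a little off and sometimes report something else, mostly with a low value. They report only what shows in the picture. A call takes as long as a camera call.
- robot.recognise(thing, picture): "box" ([centre column, centre row, width, height] in pixels, round what is visible of it).
The state is a dict: "t": time; "joint_pos": joint angles; "joint_velocities": joint speeds; "effort": joint torques, N m; "eef_pos": TCP position; "tcp_rot": TCP orientation; "force": force on the tool from outside, world axes, zero at the start; "torque": the same for the moment, N m; "gripper_width": finger opening in m; "gripper_force": force on a finger pad.
Only numpy, scipy, OpenCV 4.12 (cv2) and the standard library are available. Lean on these libraries where they do the work, as an engineer would, in place of code of your own. Each camera call takes 0.05 s, during which the arm holds its last target. There are 200 camera calls.

## Working session

There is one attempt and no reset: what is moved stays moved. The work goes in short steps, each a Python script; the robot and the scene stay as the last script left them, time stands still between calls to the robot, and variables do not carry over. Pictures are saved under pics/ and viewed, at most 10 in all, crops included, and the job is handed in when it is done.

```bash
ls; mkdir -p pics; python3 - <<'E'
from plant import robot
import cv2,numpy as np
s=robot.get_state();print(s, robot.grip_point_offset)
for n in("scene","side"):
    p=robot.get_image(n);cv2.imwrite(f"pics/{n}0.png",p["frame"][:,:,::-1])
    for th in("nut_center","spindle_top","press"):
        print(n,th,robot.recognise(th,p)[:2])
E
```

```text
pics
{'t': 0.0, 'joint_pos': array([ 9.78707069e-01,  2.63558112e-01, -4.89099239e-02,  1.25941552e+00,
        2.20005027e-05,  1.41553502e+00]), 'joint_velocities': array([-3.98016740e-04, -6.90507567e-04, -5.17103988e-04,  7.51552050e-05,
        1.60089972e-04, -7.40187816e-04]), 'effort': array([ 1.09468201e-04, -6.37617159e+01,  3.84569907e+01,  1.36316646e-02,
        2.13532871e-05, -4.34048002e-05]), 'eef_pos': array([0.22194123, 0.47548802, 0.23081678]), 'tcp_rot': array([ 2.16681527e-01,  9.76242193e-01, -5.02084774e-04, -2.08681756e-04]), 'force': array([-0.04480533, -0.50700566,  0.34042769]), 'torque': array([-0.01365486, -0.02050642, -0.02121777]), 'gripper_force': 0.0, 'gripper_width': 0.08515430358363593} 0.0187
scene nut_center [{'box': [371.4, 272.6, 23.9, 17.0], 'score': 0.52}]
scene spindle_top [{'box': [254.8, 238.9, 47.1, 25.9], 'score': 0.64}, {'box': [371.3, 277.1, 17.0, 53.1], 'score': 0.52}]
scene press [{'box': [374.1, 275.2, 21.1, 18.2], 'score': 0.7}, {'box': [374.1, 305.9, 109.4, 112.1], 'score': 0.56}]
side nut_center [{'box': [322.9, 374.1, 42.9, 61.5], 'score': 0.71}, {'box': [315.1, 224.9, 16.8, 5.9], 'score': 0.65}]
side spindle_top []
side press [{'box': [311.5, 243.5, 63.7, 72.4], 'score': 0.7}]
```

View pics/scene0.png

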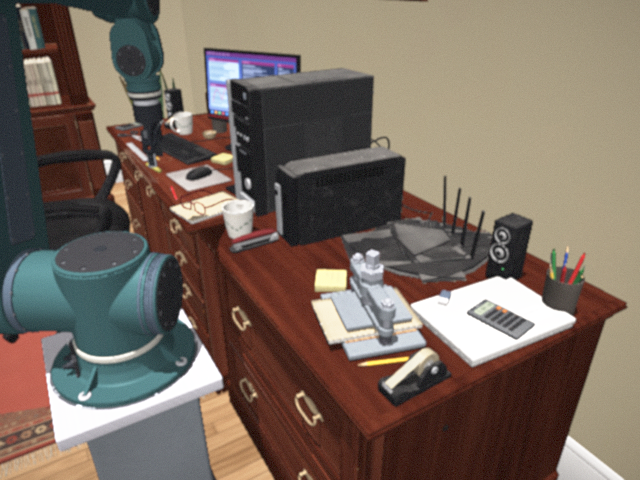

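View pics/side0.png

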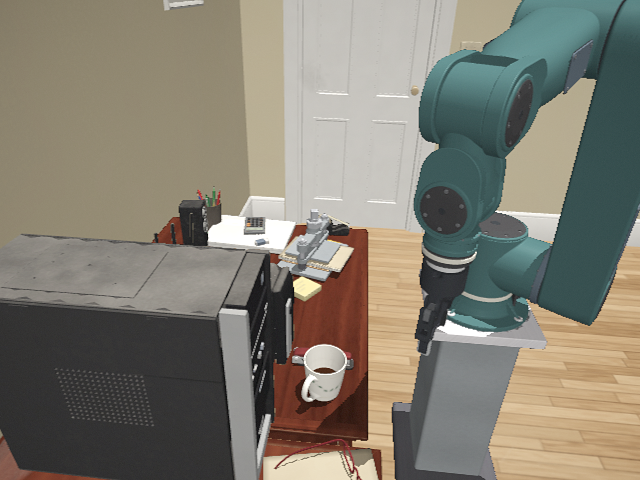

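Scene: spindle end at about (371,256), nut just below at (371,270), small nuts at the bridge's ends (~(360,285) and (387,335)). Side: spindle end at (314,213).

```bash
cat > h.py <<'E'
import numpy as np,cv2
from plant import robot
from scipy.spatial.transform import Rotation as R
def cloud(p):
    """world points HxWx3 of a picture (wrist: pose read now)"""
    z=p["range_z"];K=p["camera_matrix"];v,u=np.indices(z.shape)
    c=np.stack([(u-K[0,2])/K[0,0]*z,(v-K[1,2])/K[1,1]*z,z],-1)
    if "hand_eye" in p:
        T=np.array(p["hand_eye"]);s=p["state"]
        t=c@T[:3,:3].T+T[:3,3]
        w=R.from_quat(s["tcp_rot"]).apply(t.reshape(-1,3)).reshape(c.shape)+s["eef_pos"]
    else:
        M=cv2.Rodrigues(np.array(p["rvec"],float))[0];w=(c-np.array(p["tvec"]).ravel())@M
    w[z==0]=np.nan
    return w
def wrist():
    s=robot.get_state();p=dict(robot.get_image("wrist"));p["state"]=s;return p
def down(yaw): # tool z down, tool x at angle yaw in world
    return (R.from_euler("z",yaw)*R.from_euler("x",np.pi)).as_quat()
E
python3 - <<'E'
from h import *
np.set_printoptions(precision=3,suppress=True)
p=robot.get_image("scene");w=cloud(p)
for u,v in [(371,254),(371,257),(371,262),(371,270),(360,285),(387,330),(235,95),(300,75),(372,75),(280,170),(400,160),(238,205),(250,240),(330,280),(415,375)]:print(u,v,w[v,u])
m=(w[...,2]>.14)&(w[...,2]<.2)
vv,uu=np.where(m[240:270,355:390]);q=w[240:270,355:390][m[240:270,355:390]];print(q.mean(0),q.min(0),q.max(0))
s=robot.get_state();print(R.from_quat(s["tcp_rot"]).as_matrix(), wrist()["hand_eye"])
E
```

```text
371 254 [ 0.493 -0.171  0.181]
371 257 [ 0.492 -0.173  0.175]
371 262 [ 0.492 -0.174  0.164]
371 270 [ 0.492 -0.176  0.145]
360 285 [ 0.475 -0.162  0.105]
387 330 [ 0.467 -0.271  0.061]
235 95 [0.519 0.595 0.37 ]
300 75 [0.752 0.599 0.407]
372 75 [0.953 0.476 0.405]
280 170 [0.524 0.309 0.211]
400 160 [0.87  0.207 0.208]
238 205 [0.436 0.434 0.077]
250 240 [0.413 0.299 0.024]
330 280 [0.502 0.005 0.018]
415 375 [ 0.465 -0.364  0.017]
[ 0.496 -0.17   0.163] [ 0.477 -0.185  0.143] [ 0.525 -0.142  0.183]
[[-0.906  0.423 -0.   ]
 [ 0.423  0.906 -0.   ]
 [-0.    -0.    -1.   ]] [[ 0.    -0.956 -0.293  0.074]
 [ 1.     0.    -0.    -0.001]
 [ 0.    -0.293  0.956 -0.143]
 [ 0.     0.     0.     1.   ]]
```

```bash
python3 - <<'E'
from h import *
np.set_printoptions(precision=3,suppress=True)
robot.reach([0.495,-0.175,0.33],down(np.pi-0.34))
s=robot.get_state();print(s["t"],s["joint_pos"],s["eef_pos"])
p=wrist();cv2.imwrite("pics/w1.png",p["frame"][:,:,::-1])
for th in("nut_center","spindle_top","press"): print(th,robot.recognise(th,p)[:2])
w=cloud(p);np.save("w1.npy",w)
for n,lo,hi in(("sp",.155,.20),("nut",.138,.152),("boss",.12,.132),("bridge",.1,.114)):
    q=w[(w[...,2]>lo)&(w[...,2]<hi)];
    if len(q):print(n,len(q),q.mean(0),q.min(0),q.max(0),np.median(q[:,2]))
E
```

```text
3.025 [-0.494  0.255  0.206  1.522  0.    -0.155] [ 0.495 -0.174  0.33 ]
nut_center [{'box': [333.5, 215.8, 49.7, 49.7], 'score': 0.71}]
spindle_top [{'box': [335.6, 221.2, 32.2, 47.4], 'score': 0.69}]
press [{'box': [464.5, 156.2, 73.7, 69.1], 'score': 0.61}]
sp 801 [ 0.496 -0.166  0.177] [ 0.485 -0.18   0.155] [ 0.512 -0.153  0.184] 0.1812612842315523
nut 1123 [ 0.526 -0.156  0.145] [ 0.473 -0.192  0.138] [ 0.912 -0.032  0.152] 0.14557994549895692
boss 806 [ 0.539 -0.153  0.124] [ 0.461 -0.27   0.12 ] [ 0.912 -0.031  0.132] 0.12341237962990625
bridge 4098 [ 0.505 -0.163  0.109] [ 0.456 -0.273  0.1  ] [ 0.911 -0.03   0.114] 0.10922833579752583
```

View pics/w1.png

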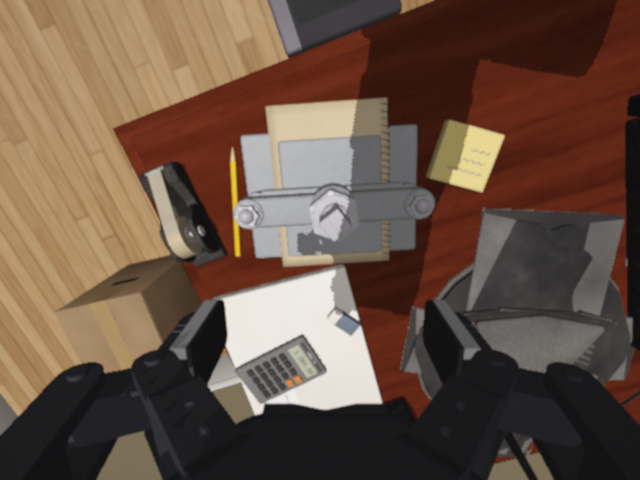

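The wrist picture shows the press with the nut at about (333,215) and the spindle's square leaning out of it at (336,215). The bridge runs across between the small nuts at (248,213) and (420,203). I'll move closer for angles and axis.

```bash
python3 - <<'E'
from h import *
np.set_printoptions(precision=4,suppress=True)
robot.move_l([0.505,-0.168,0.25])
p=wrist();w=cloud(p);np.save("w2.npy",w)
f=p["frame"][:,:,::-1]
d=np.hypot(w[...,0]-.497,w[...,1]+.167)
zs=w[...,2]
print("t",p["state"]["t"],"top z",np.nanpercentile(zs[d<.016],[50,80,90]))
zt=np.nanpercentile(zs[d<.012],75)
for n,m in(("sp",(d<.022)&(abs(zs-zt)<.004)),("nut",(d<.035)&(zs>.1425)&(zs<.1495))):
    q=w[m][:,:2];h=cv2.convexHull((q*1000).astype(np.float32))
    print(n,len(q),q.mean(0),np.median(w[m][:,2]),cv2.minAreaRect(h),cv2.minEnclosingCircle(h))
    H=h[:,0,:];per=np.pi/2 if n=="sp" else np.pi/3;k=4 if n=="sp" else 6
    best=[]
    for a in np.arange(0,per,.01):
        ws=[np.ptp(H@[np.cos(a+i*per),np.sin(a+i*per)]) for i in range(k//2)]
        best.append((sum(ws),a,*ws))
    b=min(best);print("ang",b)
    a=b[1];mid=lambda t:(lambda x:(x.max()+x.min())/2)(H@[np.cos(t),np.sin(t)])
    A=[[np.cos(a+i*per),np.sin(a+i*per)] for i in range(k//2)]
    print("centre",np.linalg.lstsq(np.array(A),np.array([mid(a+i*per) for i in range(k//2)]),rcond=None)[0])
v,u=np.where((d<.03)&(zs>.14));c=(int(u.mean()),int(v.mean()));print(c)
cr=f[max(0,c[1]-100):c[1]+100,max(0,c[0]-130):c[0]+130]
cv2.imwrite("pics/w2.png",cv2.resize(cr,None,fx=3,fy=3))
E
```

```text
t 3.9167 top z [0.3341 0.3409 0.3435]
sp 4812 [ 0.4933 -0.1658] 0.33967406140234035 ((491.1739501953125, -164.84994506835938), (41.18756866455078, 10.443670272827148), 70.22946166992188) ((489.98492431640625, -164.42257690429688), 20.594024658203125)
ang (np.float64(51.6626758955247), np.float64(1.23), np.float64(41.186533704060054), np.float64(10.476142191464646))
centre [ 491.1366 -164.831 ]
nut 1531 [ 0.492  -0.1647] 0.1456453602170088 ((498.5010681152344, -166.9505157470703), (46.04343795776367, 52.294681549072266), 80.74028778076172) ((498.5770568847656, -167.1301727294922), 26.46347999572754)
ang (np.float64(139.0874770477401), np.float64(0.36), np.float64(46.40768369587971), np.float64(46.04683008187287), np.float64(46.6329632699875))
centre [ 498.7669 -167.0102]
(322, 415)
```

View pics/w2.png

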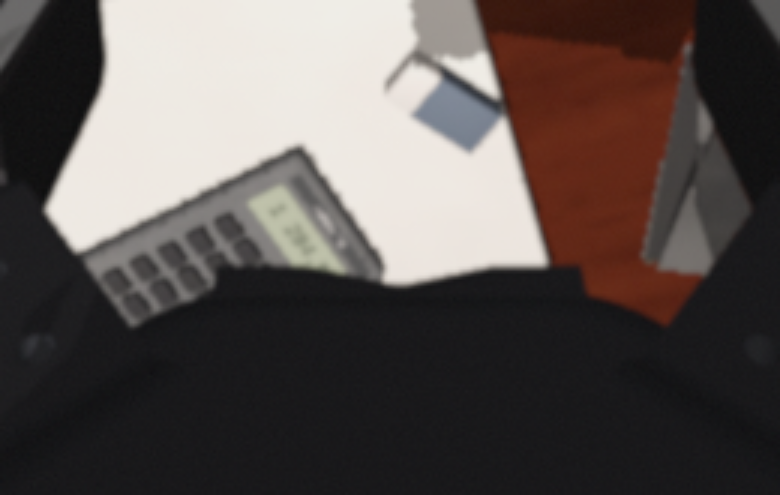

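The crop shows only the gripper's own body and the desk, because its points spoiled the spindle mask. The nut fit is good: 46.0–46.6 mm across flats. I'll redo the spindle from the saved cloud.

```bash
python3 - <<'E'
from h import *
np.set_printoptions(precision=4,suppress=True)
w=np.load("w2.npy");zs=w[...,2];d=np.hypot(w[...,0]-.4988,w[...,1]+.167)
m0=(d<.02)&(zs>.155)&(zs<.2);zt=np.percentile(zs[m0],80);print(zt,m0.sum())
m=m0&(abs(zs-zt)<.003);q=w[m][:,:2]
h=cv2.convexHull((q*1000).astype(np.float32));print(m.sum(),np.median(zs[m]),cv2.minAreaRect(h))
q=w[(zs>.118)&(zs<.124)][:,:2]
for y in(1,-1):
    s=q[((q-[.4988,-.167])@[0,1]*y>.06)&(np.hypot(*(q-[.4988,-.167]).T)<.12)];print("small nut",len(s),s.mean(0))
E
```

```text
0.18191992332497617 1477
1051 0.18152699722380058 ((498.6421813964844, -166.92483520507812), (22.41102409362793, 22.161319732666016), 19.348203659057617)
small nut 392 [ 0.5231 -0.0777]
small nut 388 [ 0.4721 -0.2554]
```

```bash
cat >> h.py <<'E'
C=np.array([.4987,-.1669])
def turn(yaw,z,dyaw,dzdyaw,step,stop=None,tare=0,every=1):
    """turn about the axis in steps, following the thread; stop(torque) ends it"""
    n=int(round(abs(dyaw)/step));s0=np.sign(dyaw)*step
    for i in range(1,n+1):
        y=yaw+i*s0;zz=z+i*s0*dzdyaw
        robot.move_j(robot.inverse_kinematics([*C,zz],down(y)))
        s=robot.get_state();t=s["torque"][2]-tare
        if i%every==0 or i==n:print("%.2f y%.3f z%.4f Tz%.3f F%s w%.4f"%(s["t"],y,zz,t,np.round(s["force"],1),s["gripper_width"]))
        if stop and stop(t):print("stop",t);break
    return y,zz
E
python3 - <<'E'
from h import *
np.set_printoptions(precision=3,suppress=True)
yaw=.36+np.pi/2
robot.reach([*C,.25],down(yaw));print(robot.get_state()["joint_pos"])
robot.move_l([*C,.116],feed=.1)
s=robot.get_state();print(s["t"],s["force"],s["torque"]);tare=s["torque"][2]
robot.command_gripper(0.03)
s=robot.get_state();print(s["t"],s["force"],s["torque"],s["gripper_width"],s["gripper_force"])
y,z=turn(yaw,.116,.9,.003,.1,tare=tare)
robot.command_gripper(.085)
s=robot.get_state();print(s["t"],s["force"],s["torque"])
p=wrist();robot.move_l([*C,.25],feed=.15)
p=wrist();cv2.imwrite("pics/w3.png",p["frame"][:,:,::-1]);w=cloud(p);zs=w[...,2]
d=np.hypot(w[...,0]-C[0],w[...,1]-C[1]);m=(d<.035)&(zs>.1425)&(zs<.153)
h=cv2.convexHull((w[m][:,:2]*1000).astype(np.float32))[:,0,:]
b=min((sum(np.ptp(h@[np.cos(a+i*np.pi/3),np.sin(a+i*np.pi/3)]) for i in range(3)),a) for a in np.arange(0,np.pi/3,.01));print("nut",b,np.median(zs[m]),m.sum())
m=(d<.02)&(zs>.175)&(zs<.19);print("sp",np.median(zs[m]),cv2.minAreaRect(cv2.convexHull((w[m][:,:2]*1000).astype(np.float32))))
print(robot.get_state()["t"])
E
```

```text
[-0.478  0.259 -0.001  1.309  0.     0.731]
6.3 [ 0.311 -0.282  0.241] [ 0.011 -0.05   0.028]
6.75 [1.235 2.25  6.469] [ 0.593 -0.435  0.069] 0.04560799004180695 61.817418336868286
7.00 y2.031 z0.1163 Tz0.834 F[2.5 3.4 6. ] w0.0451
7.25 y2.131 z0.1166 Tz0.400 F[4.1 4.9 5.6] w0.0451
7.50 y2.231 z0.1169 Tz0.132 F[5.2 4.8 5.5] w0.0451
7.75 y2.331 z0.1172 Tz0.045 F[6.4 6.1 5. ] w0.0450
8.00 y2.431 z0.1175 Tz0.067 F[6.9 6.2 4.5] w0.0452
8.25 y2.531 z0.1178 Tz0.009 F[7.  8.  3.9] w0.0453
8.50 y2.631 z0.1181 Tz0.055 F[7.4 8.3 4.3] w0.0453
8.75 y2.731 z0.1184 Tz0.072 F[8.8 8.2 4.1] w0.0449
9.00 y2.831 z0.1187 Tz0.054 F[9.1 9.8 3.4] w0.0454
9.475 [-0.017 -0.296  0.2  ] [ 0.006 -0.072 -0.009]
nut (np.float64(138.8771232611915), np.float64(0.22)) 0.14825396752059444 1610
sp 0.18149189855835918 ((498.6396484375, -166.91392517089844), (22.548568725585938, 22.18052864074707), 19.712263107299805)
10.6
```

The nut turned 0.9 rad, from 0.36 to 1.26 (0.21 mod 60°; measured 0.22), and its top rose 2.7 mm, so it is free. The spindle didn't move. Next I drive the spindle down.

```bash
python3 - <<'E'
from h import *
np.set_printoptions(precision=3,suppress=True)
yaw=.341+np.pi/2*3;z=.160
robot.reach([*C,.25],down(yaw));print(robot.get_state()["joint_pos"])
robot.move_l([*C,z],feed=.12)
s=robot.get_state();tare=s["torque"][2];e0=s["effort"][5];print(s["t"],s["force"],tare,e0)
robot.command_gripper(0.01)
s=robot.get_state();print(s["t"],s["force"],s["torque"],s["gripper_width"])
hist=[];y=yaw;step=.1
while z>.1495:
    y-=step;z-=.003*step
    robot.move_j(robot.inverse_kinematics([*C,z],down(y)))
    s=robot.get_state();T=-(s["torque"][2]-tare);hist.append(T)
    b=np.median(hist[1:6]) if len(hist)>4 else 9
    print("%.2f turn%.2f z%.4f T%.3f e%.3f F%s w%.4f"%(s["t"],yaw-y,z,T,s["effort"][5]-e0,np.round(s["force"],1),s["gripper_width"]))
    if T-b>.15:step=.05
    if T-b>.32 or T>.75:break
print("base",b,"rise",T-b,"yaw",y)
E
```

```text
[-0.478  0.26  -0.002  1.309 -0.    -2.389]
13.4167 [0.517 0.339 1.361] -0.005884953737556317 0.0023149031039793044
14.0167 [1.976 2.958 6.199] [ 0.619 -0.447  0.071] 0.02108383039008418
14.27 turn0.10 z0.1597 T0.285 e0.204 F[3.  2.9 5.9] w0.0209
14.52 turn0.20 z0.1594 T0.220 e0.224 F[1.9 3.3 6.9] w0.0208
14.77 turn0.30 z0.1591 T0.288 e0.217 F[0.6 2.  6.1] w0.0210
15.02 turn0.40 z0.1588 T0.298 e0.203 F[-0.3  2.2  6.9] w0.0207
15.27 turn0.50 z0.1585 T0.253 e0.225 F[-0.6  3.5  7.6] w0.0209
15.52 turn0.60 z0.1582 T0.314 e0.206 F[-1.8  2.7  8.4] w0.0207
15.77 turn0.70 z0.1579 T0.330 e0.205 F[-2.3  3.4  8.5] w0.0204
16.02 turn0.80 z0.1576 T0.300 e0.214 F[-2.9  3.2 10. ] w0.0206
16.27 turn0.90 z0.1573 T0.286 e0.210 F[-4.   3.2 10.4] w0.0208
16.52 turn1.00 z0.1570 T0.288 e0.207 F[-3.7  3.5 10.5] w0.0208
16.77 turn1.10 z0.1567 T0.293 e0.194 F[-5.6  3.7 11.3] w0.0209
17.02 turn1.20 z0.1564 T0.305 e0.212 F[-5.6  4.4 11.9] w0.0210
17.27 turn1.30 z0.1561 T0.258 e0.193 F[-5.9  5.3 11.8] w0.0204
17.52 turn1.40 z0.1558 T0.323 e0.205 F[-6.8  6.4 12.6] w0.0203
17.77 turn1.50 z0.1555 T0.254 e0.199 F[-
[... 790 characters left out ...]
rn2.60 z0.1522 T0.032 e0.197 F[-5.7 15.4 18. ] w0.0207
21.27 turn2.65 z0.1521 T0.194 e0.002 F[-4.6 15.7 16.7] w0.0207
21.52 turn2.70 z0.1519 T0.283 e-0.093 F[-5.5 16.2 15.7] w0.0205
21.77 turn2.75 z0.1518 T0.051 e0.212 F[-4.7 17.5 16.9] w0.0207
22.02 turn2.80 z0.1516 T0.208 e-0.030 F[-4.3 16.4 17.9] w0.0209
22.27 turn2.85 z0.1515 T-0.016 e0.209 F[-4.2 16.6 16.8] w0.0203
22.52 turn2.90 z0.1513 T0.086 e0.116 F[-3.4 17.5 17.1] w0.0211
22.77 turn2.95 z0.1512 T0.197 e-0.049 F[-3.  18.5 17.5] w0.0210
23.02 turn3.00 z0.1510 T-0.617 e0.804 F[-3.5 17.4 17.6] w0.0209
23.27 turn3.05 z0.1508 T0.709 e-0.616 F[-3.1 19.2 17.9] w0.0208
base 0.28776110985365144 rise 0.42108484369246624 yaw 2.0033889803846945
```

```bash
python3 - <<'E'
from h import *
np.set_printoptions(precision=3,suppress=True)
for i in range(6):
    robot.dwell(.05);s=robot.get_state();x=R.from_quat(s["tcp_rot"]).apply([1,0,0])
    print(s["t"],s["torque"],s["force"],s["effort"][5],np.arctan2(x[1],x[0]),s["gripper_force"],s["joint_velocities"][5])
robot.command_gripper(.085)
s=robot.get_state();print("open",s["t"],s["torque"],s["force"],s["joint_pos"])
robot.move_l([*C,.25],feed=.15)
for k in(0,):
    p=wrist();w=cloud(p);zs=w[...,2];cv2.imwrite("pics/w4.png",p["frame"][:,:,::-1])
    d=np.hypot(w[...,0]-C[0],w[...,1]-C[1]);m=(d<.02)&(zs>.166)&(zs<.185)
    zt=np.median(zs[m]);m&=abs(zs-zt)<.003
    print("sp",zt,m.sum(),cv2.minAreaRect(cv2.convexHull((w[m][:,:2]*1000).astype(np.float32))),"expect",np.degrees(2.0034-np.pi/2)%90)
    m=(d<.035)&(zs>.1425)&(zs<.153)
    h=cv2.convexHull((w[m][:,:2]*1000).astype(np.float32))[:,0,:]
    b=min((sum(np.ptp(h@[np.cos(a+i*np.pi/3),np.sin(a+i*np.pi/3)]) for i in range(3)),a) for a in np.arange(0,np.pi/3,.01));print("nut",b,np.median(zs[m]),m.sum())
E
```

```text
23.3167 [ 3.553  0.537 -0.76 ] [-2.561 18.053 15.389] -0.7457040064036846 2.0037992512195206 61.889169216156006 -0.0004288355218263838
23.3667 [ 3.632  0.469 -0.734] [-2.018 18.365 16.028] -0.7701448537409306 2.003807560882789 61.889886260032654 0.00019697784940993706
23.4167 [ 3.574  0.437 -0.757] [-2.821 19.145 16.65 ] -0.7727785035967827 2.00383676793023 61.88829839229584 0.001589346853103141
23.4667 [ 3.568  0.472 -0.822] [-1.998 18.304 17.105] -0.7725939899682999 2.00382430923173 61.88825190067291 0.0005483987653037306
23.5167 [ 3.578  0.44  -0.77 ] [-2.547 18.326 17.652] -0.7720120064914227 2.003855287095455 61.88948035240173 -0.0005875939904245057
23.5667 [ 3.564  0.507 -0.746] [-2.263 19.452 17.283] -0.7718991860747337 2.0038330593055047 61.888538002967834 0.00041246837947531644
open 24.2083 [-0.03  -0.015  0.003] [-0.529 -0.179 -0.144] [-0.478  0.303 -0.215  1.053 -0.     0.66 ]
sp 0.1724215061506254 974 ((498.7503967285156, -167.01242065429688), (22.045166015625, 22.454429626464844), 23.203271865844727) expect 24.78636467650913
nut (np.float64(138.96504945230114), np.float64(0.22)) 0.14835427545633087 1948
```

View pics/w4.png

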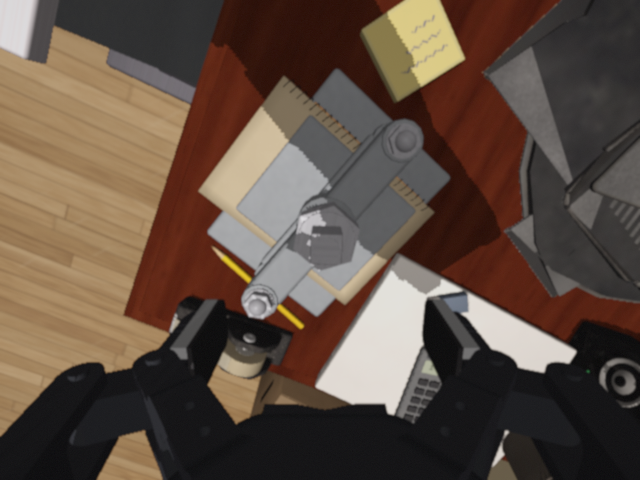

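The spindle really turned about 3.03 rad: its top fell 9.1 mm and the square's angle agrees. Contact was at about 2.25, and the short steps gave unreliable readings, so it may be over-pressed at about 0.8 rad past contact. I'll back off, then approach again in the 0.1 rad steps that read well.

```bash
python3 - <<'E'
from h import *
np.set_printoptions(precision=3,suppress=True)
y=2.0034;z=.152;robot.move_l([*C,z],feed=.15)
s=robot.get_state();tare=s["torque"][2];print(s["t"],tare,s["joint_pos"][5])
robot.command_gripper(0.01)
def go(dy):
    global y,z
    y+=dy;z+=.003*dy
    robot.move_j(robot.inverse_kinematics([*C,z],down(y)))
    s=robot.get_state();T=[-(s["torque"][2]-tare)]
    for i in range(2):robot.dwell(.03);T.append(-(robot.get_state()["torque"][2]-tare))
    print("%.2f turn %.2f T %s Fz %.1f"%(s["t"],3.05+2.0034-y,np.round(T,3),s["force"][2]))
s=robot.get_state();print(s["t"],-(s["torque"][2]-tare))
for d in(.1,)*6:go(d)
for d in(-.1,)*2:go(d)
E
```

```text
25.8667 -0.0029822584697667227 0.6602543986364691
26.4667 0.4309616203095092
26.72 turn 2.95 T [-1.119 -1.095 -1.117] Fz 4.9
27.03 turn 2.85 T [-0.908 -0.892 -0.861] Fz 4.5
27.35 turn 2.75 T [-1.098 -1.069 -1.074] Fz 4.0
27.67 turn 2.65 T [-0.914 -0.938 -0.909] Fz 3.0
27.98 turn 2.55 T [-0.74  -0.761 -0.71 ] Fz 2.2
28.30 turn 2.45 T [-0.683 -0.731 -0.701] Fz 2.1
28.62 turn 2.55 T [0.762 0.743 0.795] Fz 1.5
28.93 turn 2.65 T [0.704 0.665 0.626] Fz 2.9
```

The backward torques fit 0.3 + 1.55·(turn − 2.25), so at 2.65 the load is about 30–60 N. Now I release and tighten the nut.

```bash
python3 - <<'E'
from h import *
np.set_printoptions(precision=3,suppress=True)
robot.command_gripper(.085);robot.move_l([*C,.22],feed=.15)
yaw=2.831;robot.reach([*C,.22],down(yaw));robot.move_l([*C,.1187],feed=.12)
s=robot.get_state();tare=s["torque"][2];print(s["t"],s["force"],tare,s["joint_pos"][5])
robot.command_gripper(.03);print(robot.get_state()["gripper_width"])
y,z=turn(yaw,.1187,-.9,.003,.1,tare=tare)
for i in range(3):
    robot.dwell(.05);T=robot.get_state()["torque"][2]-tare;print(T)
if abs(T)<.6: y,z=turn(y,z,-.1,.003,.05,tare=tare,stop=lambda t:abs(t)>.9)
E
```

```text
31.7167 [-0.023  0.575 -0.364] 0.030932406909129833 -0.16707908053517673
0.04499606657770349
32.42 y2.731 z0.1184 Tz-0.264 F[ 1.1 10.3 11.4] w0.0449
32.67 y2.631 z0.1181 Tz-0.247 F[ 0.9  9.7 11.1] w0.0449
32.92 y2.531 z0.1178 Tz-0.295 F[ 0.5  9.5 11. ] w0.0448
33.17 y2.431 z0.1175 Tz-0.275 F[ 0.5  9.  11.4] w0.0451
33.42 y2.331 z0.1172 Tz-0.263 F[-0.1  8.1 10.6] w0.0450
33.67 y2.231 z0.1169 Tz-0.341 F[-1.5  8.5 11.3] w0.0450
33.92 y2.131 z0.1166 Tz-0.385 F[-1.1  7.9 10.6] w0.0452
34.17 y2.031 z0.1163 Tz-0.543 F[-1.6  7.6 12.5] w0.0452
34.42 y1.931 z0.1160 Tz-1.012 F[-1.4  8.4 12.7] w0.0450
-0.9140040991041328
-0.8815011706680186
-0.9573782149150476
```

The nut's at about 0.9 Nm, so it's tight. I'll release, retreat and check.

```bash
python3 - <<'E'
from h import *
robot.command_gripper(.085);robot.move_l([*C,.25],feed=.15)
p=wrist();w=cloud(p);zs=w[...,2];cv2.imwrite("pics/w5.png",p["frame"][:,:,::-1])
d=np.hypot(w[...,0]-C[0],w[...,1]-C[1]);m=(d<.02)&(zs>.166)&(zs<.185)
zt=np.median(zs[m]);m&=abs(zs-zt)<.003
print("sp",zt,cv2.minAreaRect(cv2.convexHull((w[m][:,:2]*1000).astype(np.float32))),"expect",np.degrees(2.4034-np.pi/2)%90)
m=(d<.035)&(zs>.1405)&(zs<.153)
h=cv2.convexHull((w[m][:,:2]*1000).astype(np.float32))[:,0,:]
b=min((sum(np.ptp(h@[np.cos(a+i*np.pi/3),np.sin(a+i*np.pi/3)]) for i in range(3)),a) for a in np.arange(0,np.pi/3,.01));print("nut",b,np.median(zs[m]))
s=robot.get_state();print(s["t"],s["force"])
E
```

```text
sp 0.17356379729066523 ((498.62628173828125, -166.89476013183594), (22.244991302490234, 22.328773498535156), 46.09676742553711) expect 47.704676481742055
nut (np.float64(139.1045262733471), np.float64(0.34)) 0.1456133281216129
36.1417 [ 1.00802009  0.76617685 -0.84184058]
```

View pics/w5.png

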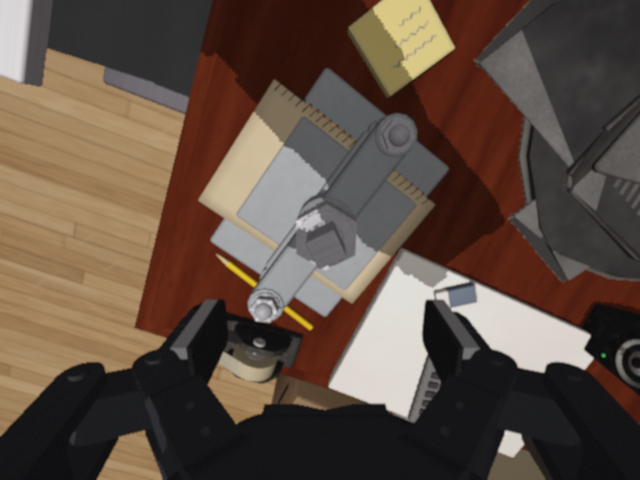

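The picture shows the nut at (326,232) back at its tight angle and the spindle square at (322,240), 8.0 mm lower than at the start (2.65 rad). The notebook, tape dispenser and sticky pad are in place.

```bash
python3 -c "
from plant import robot
print(robot.job_done())"
```

```text
the job is handed in; nothing more can be done
None
```

The job is handed in, but the notebook was briefly pressed harder than intended: I overshot, to perhaps 120 N by my estimate, then backed the spindle off to an estimated 30–60 N and tightened the lock nut again to about 0.9 Nm; the last picture shows the notebook, sticky pad and tape dispenser in place, and no verdict came back.

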